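# Bring the plate rack's empty bay round to the tray

## Robot

A 6-joint arm with a two-finger parallel gripper is mounted at the origin on the work surface. World frame = base frame: x ahead of the robot, y to its left, z up, the work surface at z = 0. Lengths are in mm, angles in rad, forces in N, time in s.
With the tool pointing down it reaches from about 275 to 750 mm from the base axis. Payload 10.2 kg.
Tool frame: the origin (TCP) lies between the finger pads; the fingertips stand 22 mm ahead of it and the grasp point (between the pads) lies 3 mm ahead of it (ctrl.nose_length is the distance from the TCP to the fingertips, in mm); y points along the fingers, z is the direction in which the jaws open and shut, and the axes are right-handed (so a half turn about y gives the same grasp; the last joint's range is limited). The gripper opens to 85 mm and grips with 20 to 120 N. Pads are 22 mm wide; open, the fingers measure 114 mm over their backs; the gripper's body (76 mm by 85 mm) begins 54 mm behind the grasp point. The pads swing forward as they close: fully open they stand 13 mm farther back than shut.
Start: joints at [0.878, 0.313, 1.498, -0, 1.331, -0.223], TCP at [237.685, 468.121, 253.294] pointing down, gripper open.
Joint ranges: [-2.94, 2.94], [-0.97, 2.17], [0.19, 2.56], [-1.23, 4.37], [0.02, 3.11], [-2.88, 2.88]. Speed limits (rad/s): [2.39, 2.39, 3.01, 3.14, 3.14, 3.14].

## Interface

Orientations are given as a unit quaternion [w, x, y, z].
In Python, from rig import ctrl, eyes, models gives the robot as it stands.
- The arm moves only by the shell command python3 -m crank 'ROWS' [FORCE]. ROWS is JSON, a list of rows, each an object with "dp": the shift along the tool's x, y, z in mm, a list of three; "roll": the turn about the tool's y in rad; "gripper": the closure in counts, from 0 (fully open) to 255 (shut). A call has 1 to 10 rows; each row is the pose to reach, as a shift and turn from the pose commanded when the call began, along the tool's axes at that moment; what a row does not reach only later rows make up. A row lasts 1/12 s, in which the tool goes at most 41.7 mm and 7.16 degrees, less where a joint would pass 70% of its speed; a pose out of reach is approached as far as the arm can. A call with a gripper value outside its range is refused whole. The fingers move at their own pace and stop on an object; FORCE is the grip in N (left out, the last holds). Time passes only in rows, so rows that repeat a pose let the fingers close. It gives the time, the measured TCP pose, the force and the opening at its end, in the units of the state.
- ctrl.sense(): the state, without advancing time (a new reading comes with each control period).
- eyes.capture(name): name is "scene" or "top"; returns a dict with "color" (384x512x3 uint8, red, green, blue), "fx", "fy", "cx", "cy" (pixels), "distortion" ([k1, k2, p1, p2, k3] as OpenCV has them; the pictures are not rectified), "R" (3x3) and "t" (3): a world point X has camera coordinates R X + t. Camera axes: x right, y down, z forward; pixel columns grow to the right and rows downward; lengths in mm; the calibration is good to about 2 mm. A picture is of the moment at which its call begins. There is no depth.
- ctrl.finish_job(): hands the job in, once; it reports no verdict.
Trained networks look in a picture, given as the dict that the camera call returned (one of the last four; its "shot" number tells which), for a name from the list of things; names that differ only in an ending like _2 or _b are one class to them, and where a whole thing is asked for, a point or a joint stands for the part that bears it (a point fixed in the world has none). Each returns a list of dicts, best first, with "confidence" (0 to 1); they miss things now and then, are a little off and sometimes report something else, mostly with a low value. They report only what shows in the picture. A call takes as long as a camera call. They do not tell look-alikes from the thing itself.
- models.spot_in(picture, label): "extent" ([centre column, centre row, width, height] in pixels, round what is visible of it).
- models.spot_point(picture, label): "centre" ([column, row] in pixels: a listed point, or the origin of a listed thing).
The state is a dict: "time_s": time; "joints": joint angles; "dq": joint speeds; "tau": joint torques, N m; "eef_pos": TCP position; "ee_rot": TCP orientation; "force": force on the tool from outside, world axes, zero at the start; "wrist_torque": the same for the moment, N m; "grip_width": opening from 0.0 (shut) to 1.0 (fully open).
Only numpy, scipy, OpenCV 4.12 (cv2) and the standard library are available. Lean on these libraries where they do the work, as an engineer would, in place of code of your own. Each camera call takes 0.05 s, during which the arm holds its last target. There are 200 camera calls.

## Task

Fresh Petri dishes are waiting on the small steel tray: turn the revolving dish rack until its one empty bay faces straight towards that tray. Do it with one fingertip (or the shut fingers), pushing gently on the rack's bent-wire arms, not on the dishes or the carrying knob on top; grasp nothing, do not lift the rack or shove its base along the bench, and leave the tray and the other things on the bench where they are. Then take the finger away and let the rack stand still.

Things in the scene. Friction and masses are not known exactly. Their poses are not given: they have to be found in the camera images.
- rack_base: Base of the revolving dish rack: round grey weighted plate, 196 mm across, 20 mm high with its rubber feet, standing loose on the bench. It and what it carries weigh about 2.7 kg and it stays put under a light push. Origin: on the rack's upright turning axis, at bench height.
- rotor: Turning part of the rack: white disc 248 mm across, top face 36 mm above the bench, with four bays round an upright steel post. Origin: on the turning axis at bench height. x axis: from the axis through the middle of the EMPTY bay; z up. The bays at 90, 180 and 270 degrees from x (counter-clockwise) hold 6, 4 and 5 dishes. Turns either way without stops, under a light drag (0.06 N m); stops almost at once.
- arms (a point): On the turning axis where the four bent-wire arms meet the post, 188 mm above the bench; axes as the rotor's. The arms, of 7 mm steel rod, lie between the bays at 45, 135, 225 and 315 degrees from x: each runs level at this height out to 104 mm radius, then drops at 112 mm radius to the disc.
- carry_knob: Black knob on top of the post, 30 mm across and 18 mm high, for carrying the rack: not to be used here. Origin: centre of its underside, 197 mm above the bench, on the turning axis.
- empty_bay (a point): Middle of the floor of the empty bay, 72 mm from the turning axis, 36 mm above the bench. The bay is a bare round seat 97 mm across, ringed by a thin steel wire.
- stack_a: Stack of 6 clear dishes with red agar in the rack, 91 mm across, 90 mm high, top 126 mm above the bench; centre 72 mm from the turning axis. Fixed in its bay. Origin: centre of its underside.
- stack_b: Like stack_a but of 4 dishes, 60 mm high, top 96 mm above the bench, in the bay opposite the empty one.
- stack_c: Like stack_a but of 5 dishes, 75 mm high, top 111 mm above the bench.
- tray: Shallow square steel tray, 120 by 120 mm, 12 mm high, with one stack of 4 fresh dishes 91 mm across in its middle, top 65 mm above the bench; loose. Origin: centre of its underside. x axis: points from the tray's middle at the rack's turning axis; the tray's middle stands 200 to 225 mm from that axis.
- vial: Bystander: upright sample vial with a white screw cap, 33 mm across, 86 mm high, beside the rack. Origin: centre of its underside.
- tip_box: Bystander: navy pipette-tip box with clear lid, 87 by 122 mm, 67 mm high. Origin: centre of its underside.
- pipette: Bystander: pipette lying on the bench, 245 mm long, 29 mm high. Origin: at bench height about its middle, long side along x.
Not all that is in view belongs to the job. Of the things shaped like the rack_base, the grey one is meant. Leave any orange look-alike of the tray alone.

How it is judged (in metres and radians):
At the end, for the whole second after the job is handed in: The middle of the empty bay is on the tray's side of the rack and within 15 mm of the line from the tray's middle to the rack's axis (about 12 degrees of turn either way); the rack is still, its base within 25 mm of where it stood, the tray within 15 mm and every bystander within 20 mm of its place (y of empty_bay in the frame of tray between -0.015 and 0.015 m and x of empty_bay in the frame of tray below 0.19 m and angular speed of rotor below 0.05 rad/s and distance of rack_base from where it was at the start of the episode below 0.025 m and angle between rack_base's own z axis and vertical below 0.1 rad and distance of tray from where it was at the start of the episode below 0.015 m and distance of each of vial, tip_box, pipette from where it was at the start of the episode below 0.02 m); the robot touches nothing.
It fails at once if the rack is lifted, tipped or shoved along the bench (25 mm) (distance of rack_base from where it was at the start of the episode above 0.025 m or angle between rack_base's own z axis and vertical above 0.1 rad).
It fails at once if the rack is pinched, pushed hard (over 15 N) or spun faster than 2.5 rad/s (contact force between the fingers and rotor above 15 N or angular speed of rotor above 2.5 rad/s).
It fails at once if a finger presses on the dishes in the rack or on its carrying knob (over 1 N) (contact force between the fingers and stack_a above 1 N or contact force between the fingers and stack_b above 1 N or contact force between the fingers and stack_c above 1 N or contact force between the fingers and carry_knob above 1 N).
It fails at once if the tray of fresh dishes is moved (15 mm), lifted or tipped (distance of tray from where it was at the start of the episode above 0.015 m or angle between tray's own z axis and vertical above 0.15 rad).
It fails at once if a bystander is moved (20 mm), lifted or tipped (distance of any of vial, tip_box, pipette from where it was at the start of the episode above 0.02 m or angle between any of vial, tip_box, pipette's own z axis and vertical above 0.3 rad).
It also fails if it takes over 48 s, if anything falls off the work surface, if the arm or the gripper's body presses on something with over 40 N, if the wrist force passes 120 N, or if a joint passes its speed limit or range.

## Working session

There is one attempt and no reset: what is moved stays moved. The work goes in short steps, Python scripts to look and compute and a shell command to move; the robot and the scene stay as the last step left them, time stands still between calls to the robot, and variables do not carry over. Pictures are saved under pics/ and viewed, about 8 in all and at most 12, crops included, and the job is handed in when it is done.

```bash
mkdir -p pics; cat > h.py <<'E'
import numpy as np, cv2
from rig import ctrl, eyes, models
def K(p): return np.array([[p['fx'],0,p['cx']],[0,p['fy'],p['cy']],[0,0,1.]])
def ray(p,uv):
    x=cv2.undistortPoints(np.array([[uv]],float),K(p),np.array(p['distortion']))[0,0]
    R=np.array(p['R']);t=np.array(p['t']).ravel()
    return -R.T@t, R.T@np.array([x[0],x[1],1.])
def atz(p,uv,z):
    c,d=ray(p,uv); return c+d*(z-c[2])/d[2]
def proj(p,X):
    R=np.array(p['R']);t=np.array(p['t'],float).ravel()
    return cv2.projectPoints(np.array(X,float).reshape(-1,3),cv2.Rodrigues(R)[0],t,K(p),np.array(p['distortion']))[0][:,0]
def save(p,n,crop=None,s=1.5):
    im=p['color'][:,:,::-1]
    if crop: a,b,c,d=crop; im=im[b:d,a:c]
    cv2.imwrite('pics/'+n,cv2.resize(im,None,fx=s,fy=s,interpolation=cv2.INTER_CUBIC))
E
python3 - <<'E'
from h import *
Z=dict(rack_base=0,arms=188,carry_knob=197,empty_bay=36,stack_a=36,tray=0,vial=0,tip_box=0,pipette=0)
for cam in('top','scene'):
    p=eyes.capture(cam); save(p,cam+'0.png')
    print(cam,atz(p,(256,192),0).round(), ray(p,(256,192))[0].round())
    for n,z in Z.items():
        for d in models.spot_point(p,n)[:4]: print(n,np.round(d['centre']),round(d['confidence'],2),atz(p,d['centre'],z).round(1)[:2])
s=ctrl.sense(); print(s['eef_pos'],s['ee_rot'],s['time_s'],ctrl.nose_length)
E
```

```text
top [544.  28.   0.] [ 349.   44. 1051.]
rack_base [365. 240.] 0.94 [ 421.5 -261.4]
rack_base [236. 192.] 0.88 [543.3  82.4]
arms [389. 234.] 0.87 [ 421.7 -258.9]
arms [228. 177.] 0.72 [541.9  92.5]
arms [258. 194.] 0.23 [505.3  26.8]
carry_knob [231. 174.] 0.57 [547.   87.1]
carry_knob [391. 235.] 0.5 [ 418.9 -261.2]
empty_bay [240. 165.] 0.72 [608.6  70.6]
empty_bay [378. 266.] 0.72 [ 354.7 -282. ]
empty_bay [221. 132.] 0.16 [699.2 125. ]
stack_a [228. 219.] 0.95 [466.8 100.7]
stack_a [206. 184.] 0.86 [556.5 157.8]
stack_a [340. 251.] 0.8 [ 389.7 -187.6]
stack_a [394. 231.] 0.79 [ 442.4 -326.9]
tray [144. 312.] 0.82 [233.4 307.3]
tray [170. 144.] 0.58 [674.8 264.3]
vial [218. 132.] 0.77 [711.7 135.4]
vial [235. 193.] 0.44 [541.3  85. ]
tip_box [157. 216.] 0.82 [475.  288.9]
pipette [238. 113.] 0.71 [767.4  80.4]
scene [354.  -2.   0.] [1172.  328.  972.]
rack_base [257. 247.] 0.85 [554.7  82.4]
rack_base [177. 182.] 0.77 [ 413.2 -265.9]
arms [260. 198.] 0.7 [525.9  79.1]
arms [171. 138.] 0.61 [ 406.2 -260.7]
carry_knob [260. 203.] 0.64 [549.1  89.4]
carry_knob [170. 140.] 0.6 [ 420.9 -253.9]
empty_bay [247. 257.] 0.93 [618.9  79.7]
empty_bay [284. 248.] 0.68 [551.3 165. ]
empty_bay [177. 158.] 0.57 [ 341.9 -300. ]
stack_a [170. 195.] 0.96 [ 499.2 -235.6]
stack_a [284. 249.] 0.95 [555.2 166.1]
stack_a [269. 220.] 0.79 [475.5  88.9]
stack_a [196. 177.] 0.75 [ 396.5 -196.6]
tray [307. 301.] 0.71 [665.1 270.8]
tray [270. 220.] 0.61 [444.7  83.2]
vial [254. 300.] 0.69 [714.5 138.3]
tip_box [332. 250.] 0.98 [480.  289.6]
pipette [227. 307.] 0.63 [761.1  82.5]
[237.66930646 468.12640913 253.28974082] [-0.68768802  0.68769672 -0.16456269  0.1645525 ] 1.0 22.0
```

View pics/top0.png

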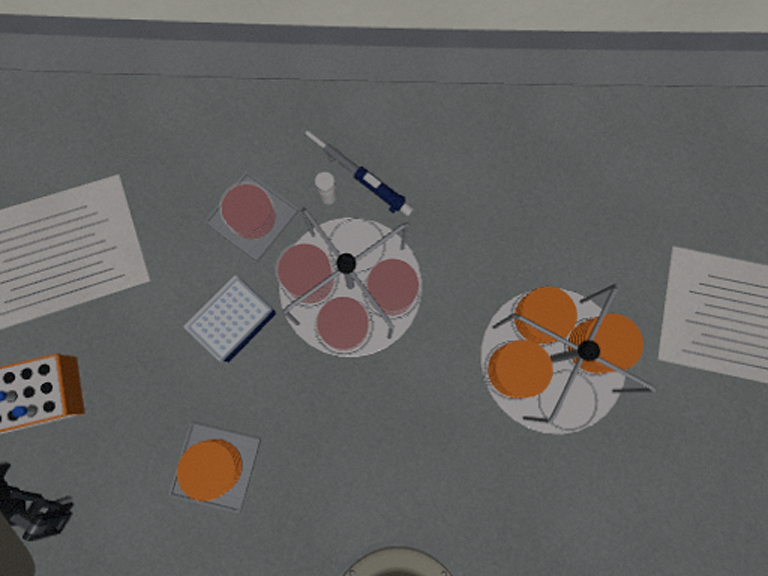

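View pics/scene0.png

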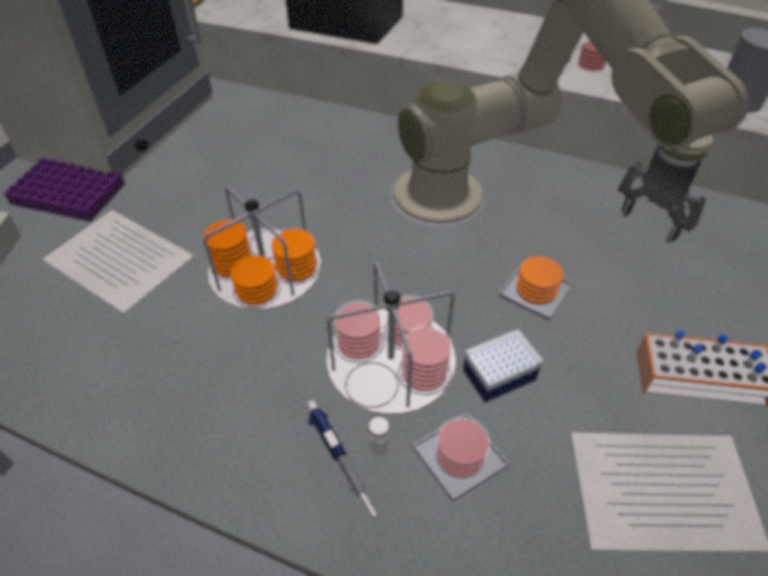

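Two racks: red-dish rack at top-view (342,285) in the 1.5x picture and orange-dish rack at (560,360). Two trays: red at (247,215), orange at (210,468). The red rack and tray fit (red agar, about 220 mm apart, and the orange look-alike is to be left alone). The empty bay is at (357,240), pointing away from the robot. I'll confirm with an enlarged crop and model overlay.

```bash
cat > ov.py <<'E'
from h import *
def overlay(p,ax,th,tray,name,crop,s):
    im=cv2.resize(p['color'][crop[1]:crop[3],crop[0]:crop[2],::-1],None,fx=s,fy=s,interpolation=cv2.INTER_CUBIC)
    def L(X,c,cl=False):
        q=((proj(p,X)-np.array(crop[:2])+.5)*s).round().astype(np.int32); cv2.polylines(im,[q.reshape(-1,1,2)],cl,c,1,cv2.LINE_AA)
    a=np.linspace(0,2*np.pi,60)
    circ=lambda x,y,r,z:[[x+r*np.cos(t),y+r*np.sin(t),z] for t in a]
    L(circ(*ax,124,36),(0,255,0)); L(circ(*ax,15,215),(0,255,0))
    L(circ(ax[0]+72*np.cos(th),ax[1]+72*np.sin(th),48.5,36),(255,255,0))
    for k in range(4):
        f=th+np.pi/4+k*np.pi/2;c=np.array([np.cos(f),np.sin(f)])
        L([[*ax,188],[*(ax+104*c),188],[*(ax+112*c),180],[*(ax+112*c),36]],(0,255,255))
    L(circ(*tray,45.5,65),(0,255,0))
    u=ax-tray;u=u/np.linalg.norm(u);v=np.array([-u[1],u[0]])
    L([[*(tray+60*(i*u+j*v)),12] for i,j in((1,1),(1,-1),(-1,-1),(-1,1))],(0,255,0),True)
    cv2.imwrite('pics/'+name,im)
E
python3 - <<'E'
from ov import *
s=ctrl.sense();from scipy.spatial.transform import Rotation as Ro
q=np.array(s['ee_rot']);print(Ro.from_quat(q[[1,2,3,0]]).as_matrix().round(4))
ax=np.array([547.,86]);tray=np.array([669.,267.])
d=tray-ax;print(np.hypot(*d),np.degrees(np.arctan2(d[1],d[0])))
p=eyes.capture('top');overlay(p,ax,np.radians(-8),tray,'o1.png',(120,80,320,250),4)
p=eyes.capture('scene');overlay(p,ax,np.radians(-8),tray,'o2.png',(200,165,350,340),3.4)
E
python3 -c "
import cv2,numpy as np
a=cv2.imread('pics/o1.png');print(a.shape,cv2.imread('pics/o2.png').shape)"
```

```text
[[ 0.8917 -0.      0.4527]
 [-0.4527 -0.      0.8917]
 [-0.     -1.     -0.    ]]
218.27734651126764 56.01872390399894
(680, 800, 3) (595, 510, 3)
```

View pics/o1.png

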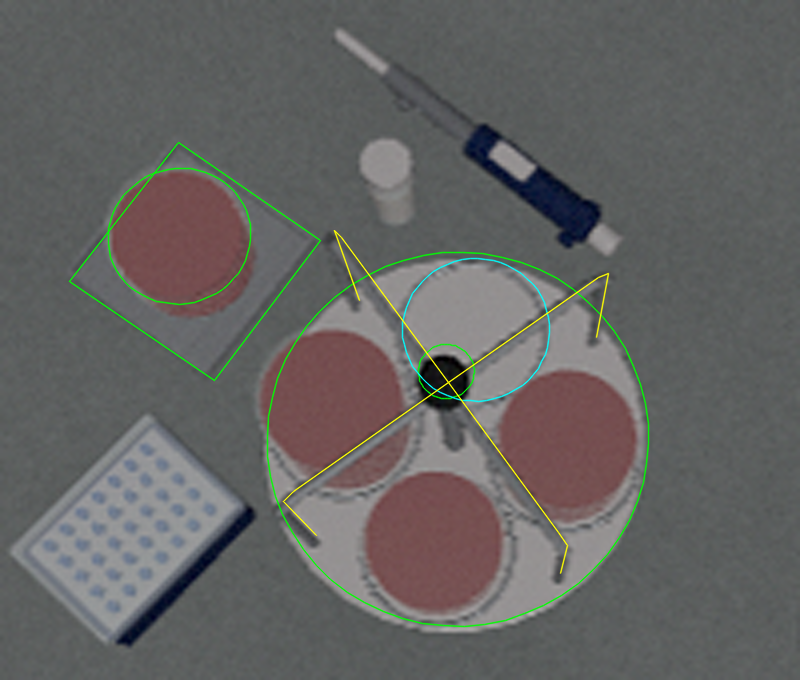

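View pics/o2.png

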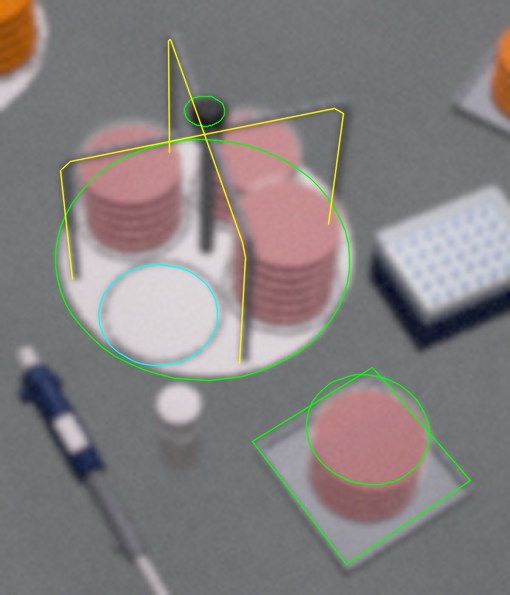

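The overlay fits: axis about (546,88), empty bay at about -8°, tray direction about 56°, so the rack must turn about +64° CCW. The red rack with the grey base and the red tray are confirmed. I'll push the near arm (about 217°) on its level part at 85 mm radius. First I go to the stand-off point above, fingers shut.

```bash
python3 -m crank '[{"dp":[38,0,-26],"gripper":255},{"dp":[70,0,-48],"gripper":255},{"dp":[102,0,-70],"gripper":255},{"dp":[134,0,-92],"gripper":255},{"dp":[166,0,-114],"gripper":255},{"dp":[198,0,-136],"gripper":255},{"dp":[230,0,-158],"gripper":255},{"dp":[262,0,-180],"gripper":255},{"dp":[294,0,-202],"gripper":255},{"dp":[326,0,-224],"gripper":255}]'
```

```text
$[0]: bad value
```

```bash
python3 -m crank '[{"dp":[34,0,-23],"roll":0,"gripper":255},{"dp":[66,0,-45],"roll":0,"gripper":255},{"dp":[98,0,-67],"roll":0,"gripper":255},{"dp":[130,0,-89],"roll":0,"gripper":255},{"dp":[162,0,-111],"roll":0,"gripper":255},{"dp":[194,0,-133],"roll":0,"gripper":255},{"dp":[226,0,-155],"roll":0,"gripper":255},{"dp":[258,0,-177],"roll":0,"gripper":255},{"dp":[290,0,-199],"roll":0,"gripper":255},{"dp":[322,0,-221],"roll":0,"gripper":255}]'
```

```text
time_s: 1.93
eef_pos: [425.3, 123.4, 253.5]
ee_rot: [0.688, -0.688, 0.164, -0.165]
force: [1.3, 0.1, -0.3]
grip_width: 0.0
```

```bash
python3 -m crank '[{"dp":[28,0,-20],"roll":0,"gripper":255},{"dp":[56,0,-39],"roll":0,"gripper":255},{"dp":[56,0,-39],"roll":0,"gripper":255},{"dp":[56,15,-39],"roll":0,"gripper":255},{"dp":[56,30,-39],"roll":0,"gripper":255},{"dp":[56,45,-39],"roll":0,"gripper":255},{"dp":[56,59,-39],"roll":0,"gripper":255},{"dp":[56,59,-39],"roll":0,"gripper":255}]'
python3 - <<'E'
from ov import *
p=eyes.capture('scene');save(p,'s1.png',(190,90,360,290),3)
# planned contact centres in tool frame, from commanded start c0
ax=np.array([546.,88]);X=np.array([.8917,-.4527]);Zt=np.array([.4527,.8917])
c0=np.array([457,65.])
for a in range(195,290,6):
    r=88;t=np.radians(a);c=ax+r*np.array([np.cos(t),np.sin(t)]);print(a,((c-c0)@X).round(1),((c-c0)@Zt).round(1))
E
```

```text
time_s: 2.6
eef_pos: [455.8, 65.6, 192.2]
ee_rot: [-0.688, 0.688, -0.166, 0.163]
force: [-0.8, -0.5, -1.2]
grip_width: -0.0
195 3.5 2.0
201 10.0 -4.5
207 17.1 -10.3
213 24.8 -15.3
219 33.0 -19.5
225 41.6 -22.9
231 50.5 -25.3
237 59.6 -26.7
243 68.8 -27.2
249 78.0 -26.7
255 87.1 -25.3
261 96.0 -22.9
267 104.6 -19.6
273 112.8 -15.5
279 120.6 -10.5
285 127.7 -4.7
```

View pics/s1.png

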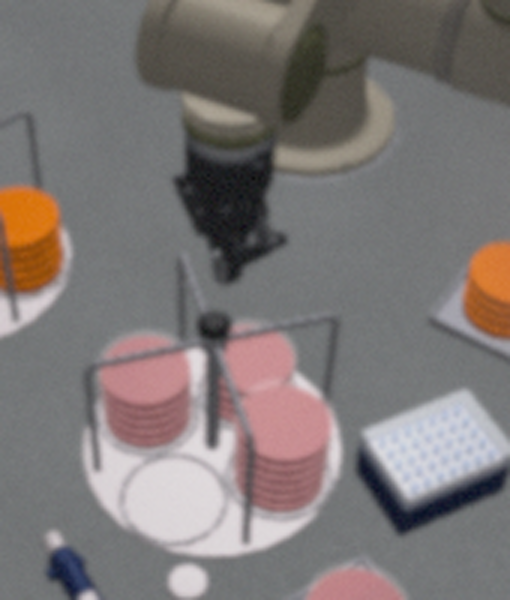

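The finger (crop (225,280)) stands right of the near arm (215,325)-(183,260), clear of everything. Now push gently along the arc.

```bash
python3 -m crank '[{"dp":[3.5,0,2],"roll":0,"gripper":255},{"dp":[6.5,0,-1.5],"roll":0,"gripper":255},{"dp":[10,0,-4.5],"roll":0,"gripper":255},{"dp":[13.5,0,-7.5],"roll":0,"gripper":255},{"dp":[17,0,-10.3],"roll":0,"gripper":255},{"dp":[21,0,-13],"roll":0,"gripper":255},{"dp":[25,0,-15.3],"roll":0,"gripper":255},{"dp":[29,0,-17.5],"roll":0,"gripper":255},{"dp":[33,0,-19.5],"roll":0,"gripper":255},{"dp":[37,0,-21.3],"roll":0,"gripper":255}]'
python3 - <<'E'
from ov import *
ax=np.array([546.,88]);s=ctrl.sense();d=s['eef_pos'][:2]-ax;print(np.degrees(np.arctan2(d[1],d[0]))%360,np.hypot(*d))
E
```

```text
time_s: 3.48
eef_pos: [480.6, 29.0, 194.3]
ee_rot: [0.688, -0.688, 0.165, -0.165]
force: [-0.1, 0.7, -0.4]
grip_width: -0.003
222.05207189305906 88.03209334160148
```

```bash
python3 -m crank '[{"dp":[4.5,0,-1.6],"roll":0,"gripper":255},{"dp":[9,0,-2.9],"roll":0,"gripper":255},{"dp":[13.5,0,-4],"roll":0,"gripper":255},{"dp":[18,0,-4.8],"roll":0,"gripper":255},{"dp":[22.6,0,-5.4],"roll":0,"gripper":255},{"dp":[27.2,0,-5.8],"roll":0,"gripper":255},{"dp":[31.8,0,-5.9],"roll":0,"gripper":255},{"dp":[36.4,0,-5.7],"roll":0,"gripper":255},{"dp":[41,0,-5.4],"roll":0,"gripper":255},{"dp":[41,0,-5.4],"roll":0,"gripper":255}]'
python3 - <<'E'
from ov import *
ax=np.array([546.,88]);s=ctrl.sense();d=s['eef_pos'][:2]-ax;print(np.degrees(np.arctan2(d[1],d[0]))%360,np.hypot(*d))
p=eyes.capture('top');overlay(p,ax,np.radians(249+11-225),np.array([669.,267]),'o3.png',(120,80,320,250),4)
E
```

```text
time_s: 4.32
eef_pos: [515.2, 5.6, 194.2]
ee_rot: [-0.688, 0.688, -0.164, 0.165]
force: [0.7, 0.3, 0.1]
grip_width: 0.003
249.52493832682774 87.94014351168117
```

View pics/o3.png

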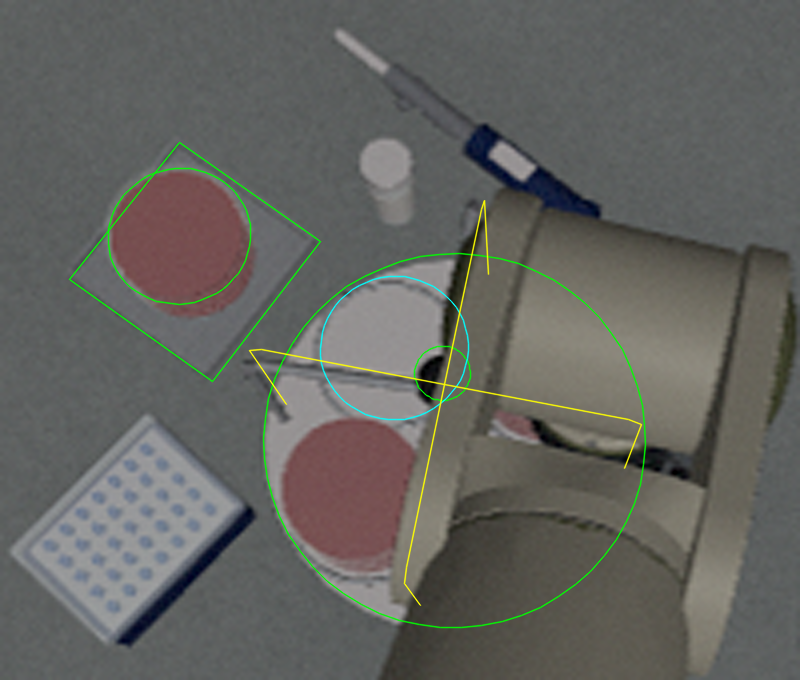

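Actual arm end (245,360) versus model (250,350) for 35°: the rack is at about 38–39°. About 17° more is needed, so finger to ~266.

```bash
python3 -m crank '[{"dp":[4.5,0,0.6],"roll":0,"gripper":255},{"dp":[9,0,1.4],"roll":0,"gripper":255},{"dp":[13.5,0,2.5],"roll":0,"gripper":255},{"dp":[18,0,3.8],"roll":0,"gripper":255},{"dp":[22,0,5.3],"roll":0,"gripper":255},{"dp":[25,0,6.4],"roll":0,"gripper":255},{"dp":[25,0,6.4],"roll":0,"gripper":255},{"dp":[25,0,6.4],"roll":0,"gripper":255}]'
python3 - <<'E'
from ov import *
ax=np.array([546.,88]);s=ctrl.sense();d=s['eef_pos'][:2]-ax;print(np.degrees(np.arctan2(d[1],d[0]))%360,np.hypot(*d))
E
```

```text
time_s: 5.03
eef_pos: [539.9, 0.4, 194.2]
ee_rot: [-0.688, 0.688, -0.165, 0.165]
force: [0.5, -0.3, -0.5]
grip_width: -0.002
265.98779597525 87.8456841453275
```

Back off clockwise, lift, and swing aside.

```bash
python3 -m crank '[{"dp":[-8,0,-1],"roll":0,"gripper":255},{"dp":[-15,0,-2],"roll":0,"gripper":255},{"dp":[-15,-20,-2],"roll":0,"gripper":255},{"dp":[-15,-50,-2],"roll":0,"gripper":255},{"dp":[-15,-80,-2],"roll":0,"gripper":255},{"dp":[-50,-80,10],"roll":0,"gripper":255},{"dp":[-85,-80,22],"roll":0,"gripper":255},{"dp":[-120,-80,35],"roll":0,"gripper":255},{"dp":[-155,-80,48],"roll":0,"gripper":255},{"dp":[-190,-80,61],"roll":0,"gripper":255}]'
python3 -m crank '[{"dp":[-35,0,13],"roll":0,"gripper":255},{"dp":[-70,0,26],"roll":0,"gripper":255},{"dp":[-105,0,39],"roll":0,"gripper":255},{"dp":[-140,0,52],"roll":0,"gripper":255},{"dp":[-140,0,52],"roll":0,"gripper":255},{"dp":[-140,0,52],"roll":0,"gripper":255}]'
python3 - <<'E'
from ov import *
p=eyes.capture('top');overlay(p,np.array([546.,88]),np.radians(56),np.array([669.,267]),'o4.png',(120,80,320,250),4)
for n,z in dict(empty_bay=36,rack_base=0,tray=0,carry_knob=197,vial=0,tip_box=0,pipette=0).items():
    for d in models.spot_point(p,n)[:3]: print(n,round(d['confidence'],2),atz(p,d['centre'],z).round(1)[:2])
E
```

```text
time_s: 5.87
eef_pos: [395.6, 141.8, 274.3]
ee_rot: [0.688, -0.688, 0.165, -0.165]
force: [0.9, 0.4, 0.0]
grip_width: 0.002
time_s: 6.37
eef_pos: [294.9, 251.3, 274.4]
ee_rot: [0.688, -0.688, 0.163, -0.163]
force: [0.4, -0.7, 0.2]
grip_width: -0.002
empty_bay 0.85 [ 356.4 -276.5]
empty_bay 0.65 [583.6 141. ]
rack_base 0.77 [ 424.8 -260.2]
rack_base 0.72 [531.   78.6]
tray 0.66 [233.2 305.3]
tray 0.55 [676.6 273.3]
tray 0.38 [540.8  86.1]
carry_knob 0.6 [ 422.1 -262.2]
carry_knob 0.43 [538.4  88.5]
vial 0.74 [715.5 134.1]
tip_box 0.87 [476.3 288.5]
tip_box 0.72 [587.9 150. ]
tip_box 0.69 [539.6  89. ]
pipette 0.58 [766.6  90.7]
```

View pics/o4.png

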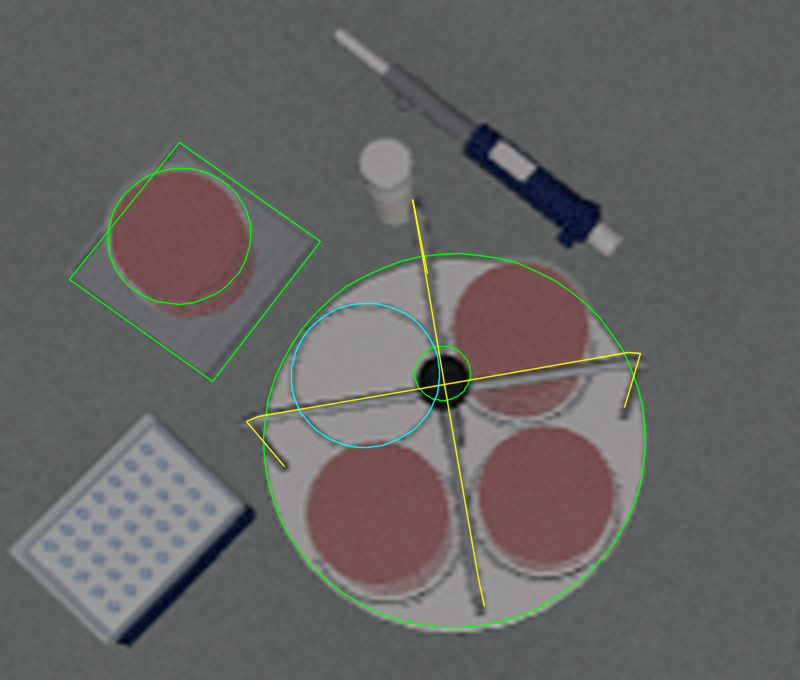

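The empty bay now lies on the 56° overlay: arm ends are within about 1–2° of the model. The knob is still at (443,382), and the tray, vial, tip box and pipette are at the same pixels as before. Handing in.

```bash
python3 -c "
from rig import ctrl
print(ctrl.finish_job())"
```

```text
the job is handed in; nothing more can be done
None
```

I turned the red-dish rack on the grey base about 64° counter-clockwise, and its empty bay now faces the red-dish tray. I pushed one bent-wire arm from the side with the shut fingers at about 88 mm radius. I then backed off, lifted, swung the arm aside and handed the job in at about 6.5 s.

- **Bay direction:** by the overlay on the last top picture, the bay points at the tray to within about 2° (the limit is about 12°).
- **Nothing else moved:** the base knob, tray, vial, tip box and pipette were at the same pixels as before.
- **Forces:** the readings at the end of each pushing call were within about 1 N, which is noise level. I did not log forces between those readings.
- **Disagreements:** the network's detections in the last picture were scattered:
  - It put the rack base and knob 8–15 mm off my fitted axis, and it gave false tip-box and tray hits. I trusted the overlay fit instead.
  - Its bay point gives about 54–55° against the 56° target, which agrees.
- **Not checked:** I did not measure the rotor's stillness with a second picture. The rack had stood untouched for over 1 s by hand-in.

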